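# Free the bottom blank and re-stack the bars on spacer sticks

### The arm

A 6-joint arm with a two-finger parallel gripper is mounted at the origin on the work surface. World frame = base frame: x ahead of the robot, y to its left, z up, the work surface at z = 0. Lengths are in m, angles in rad, forces in N, time in s.
With the tool pointing down it reaches from about 0.425 to 0.925 m from the base axis. Payload 12.5 kg.
Tool frame: the origin (TCP) lies midway between the tips of the shut fingers; the grasp point (between the pads) lies grip_point_offset behind it (grip_point_offset is the distance from the TCP to the grasp point, in m); z points along the fingers, y is the line along which they close (so a half turn about z gives the same grasp; the last joint's range is limited). The gripper opens to 85 mm and grips with 20 to 120 N. Pads are 22 mm wide; open, the fingers measure 114 mm over their backs; the gripper's body (76 mm by 85 mm) begins 54 mm behind the grasp point. The pads swing forward as they close: fully open they stand 13 mm farther back than shut.
Start: joints at [-1.36, 0.491, 1.559, -0, 1.092, -0.106], TCP at [0.195, -0.594, 0.231] pointing down, gripper open.
Joint ranges: [-3.1, 3.1], [-0.84, 2.19], [0.05, 2.79], [-1.13, 4.28], [0.06, 2.93], [-2.69, 2.69]. Speed limits (rad/s): [2.22, 2.22, 2.79, 3.14, 3.14, 3.14].

### API

Orientations are given as a rotation vector (axis times angle).
In Python, from station import * gives the robot as it stands.
- The arm moves only by the shell command python3 -m jog 'ROWS'. ROWS is JSON, a list of rows, each a list of 3 entries, a list of its own where there are three numbers: the shift along the tool's x, y, z scaled (see below), then the turn, a rotation vector about the tool's x, y, z scaled (see below), then the opening, from 0 (shut) to 1 (fully open). A call has 1 to 20 rows; each row shifts and turns the commanded pose from where the row before left it, along the tool's axes as they then stand; what a row does not reach is not made up. The controller multiplies each number of a shift by 200 mm and each number of a turn by 2 pi rad. A row lasts 1/8 s, in which the tool goes at most 62.5 mm and 10.7 degrees, less where a joint would pass 70% of its speed; a pose out of reach is approached as far as the arm can. A call with a number of a shift or a turn outside -1 to 1 is refused whole. A call with a gripper value outside its range is refused whole. The fingers move at their own pace and stop on an object; the grip force is fixed at half the most. Time passes only in rows, so rows that do not move let the fingers close. It gives the time, the measured TCP pose, the force, the opening and the grip force at its end, in the units of the state.
- read_state(): the state, without advancing time (a new reading comes with each control period).
- get_image(name): name is "scene" or "side" or "wrist"; returns a dict with "frame" (400x640x3 uint8, red, green, blue), "fx", "fy", "cx", "cy" (pixels), "k1" (the pictures are not rectified: a ray, as slopes to the right and down, at radius r is drawn at 1 + k1 r^2 times it, then the intrinsics apply), "cam_to_world" (4x4, takes a point from camera to world coordinates); the wrist camera has in their place "T_tool_cam" (4x4, takes a point from camera to tool coordinates, whose origin is the TCP and whose axes are the flange's). Camera axes: x right, y down, z forward; pixel columns grow to the right and rows downward; lengths in m; the calibration is good to about 2 mm. A picture is of the moment at which its call begins: read the wrist's pose just before it. There is no depth.
- hand_in(): hands the job in; it is judged then, once.
The state is a dict: "time": time; "qpos": joint angles; "joint_velocities": joint speeds; "effort": joint torques, N m; "position": TCP position; "eef_rot": TCP orientation; "wrist_force": force on the tool from outside, world axes, zero at the start; "moment": the same for the moment, N m; "gripper_width": opening from 0.0 (shut) to 1.0 (fully open); "gripper_force": force on a finger pad.
Only numpy, scipy, OpenCV 4.12 (cv2) and the standard library are available. Lean on these libraries where they do the work, as an engineer would, in place of code of your own. Each camera call takes 0.05 s, during which the arm holds its last target. There are 200 camera calls.

### The job

The drilled steel blank for the next job lies on the grey stock stand underneath a square tube and a flat bar: move both of these off to the black rubber mat, then put the blank in the machine's loading nest, lying flat between the two end lips. Then lay one wooden stick along each of the two dark strips on the stand, and put the tube and the flat bar back across the sticks, each in its own place where it lay at the start. Do not knock the tool holder or the collet that stand nearby.

Things in the scene. Friction and masses are not known exactly. Their poses are not given: they have to be found in the camera images.
- stand: Fixed grey steel stock stand, slab 184 x 150 x 14 mm (local x, y, z). Origin at the centre of its underside, on the bench. Two dark strips flush on its top, 130 x 18 mm, run along local x, centred at local x = 0, y = +45 and -45 mm. At the start the blank lies on it along local x; tube and flat lie across it along local y, centres near local x = +42 and -42 mm, either way round.
- mat: Fixed black rubber mat, 180 x 160 x 4 mm (local x, y, z), the side area for the cleared bars: it holds both side by side, lying along local x. Origin at the centre of its underside, on the bench; top 4 mm above.
- nest: Fixed loading nest: aluminium base 186 x 70 x 14 mm (local x, y, z) with a dark steel lip across each end, standing 10 mm above the base's top. Free length between the lips 166 mm along local x; the long sides are open. Origin at the centre of its underside, on the bench; the blank rests 14 mm above the origin, along local x.
- blank: Loose bright steel flat bar with three dark drilled holes marked in a row on top, 150 x 40 x 16 mm (local x, y, z), about 0.65 kg. Origin at the centre of its underside; long axis local x. Starts on the stand beneath tube and flat; its ends and middle show.
- tube: Loose dark steel square tube, open at both ends, 140 x 28 x 28 mm (local x, y, z), about 0.33 kg. Origin at the centre of its underside; long axis local x. Starts lying across the blank, underside 30 mm above the bench.
- flat: Loose plain aluminium flat bar, 140 x 40 x 18 mm (local x, y, z), about 0.27 kg. Origin at the centre of its underside; long axis local x. Starts lying across the blank, underside 30 mm above the bench.
- stick_a: Loose square wooden spacer stick, 130 x 16 x 16 mm (local x, y, z), about 25 g, lying on the bench. Origin at the centre of its underside; long axis local x. Same as stick_b; either goes on either strip.
- stick_b: The other loose wooden spacer stick, 130 x 16 x 16 mm, same as stick_a; origin at the centre of its underside, long axis local x.
- holder: Bystander, leave alone: loose dark steel tool holder standing on the bench, round, up to 62 mm in diameter, 62 mm tall. Origin at the centre of its underside.
- collet: Bystander, leave alone: loose steel collet ring standing on the bench, 52 mm in diameter, 30 mm tall. Origin at the centre of its underside.
Mind the look-alikes: they are no part of the job. What is shaped like the blank but green or red is not meant. Leave any yellow look-alike of the nest alone.

How it is judged:
By the outcome, as a careful person would: the job done as asked, in the order asked, and still so for the second after the job is handed in, with the robot touching nothing.
It also fails if it takes over 147 s, if anything falls off the work surface, if the arm or the gripper's body presses on something with over 40 N, if the wrist force passes 120 N, or if a joint passes its speed limit or range.

## Working session

There is one attempt and no reset: what is moved stays moved. The work goes in short steps, Python scripts to look and compute and a shell command to move; the robot and the scene stay as the last step left them, time stands still between calls to the robot, and variables do not carry over. Pictures are saved under pics/ and viewed, at most 18 in all, crops included, and the job is handed in when it is done.

```bash
ls; mkdir -p pics; python3 - <<'E'
from station import *
import cv2
s=read_state();print({k:s[k] for k in('time','position','eef_rot','gripper_width','qpos')})
try: print(grip_point_offset)
except Exception as e: print(e)
for n in("scene","side","wrist"):
    d=get_image(n);cv2.imwrite(f"pics/{n}0.png",d["frame"][:,:,::-1])
    print(n,{k:v for k,v in d.items() if k!="frame"})
E
```

```text
pics
{'time': 0.0, 'position': array([ 0.19467585, -0.59366719,  0.23071626]), 'eef_rot': array([-3.10115559e+00, -4.95377311e-01,  7.51263737e-05]), 'gripper_width': 0.9975081074232529, 'qpos': array([-1.35960469e+00,  4.91567602e-01,  1.55946824e+00,  1.27924989e-05,
        1.09167837e+00, -1.05616946e-01])}
0.0187
scene {'fx': 396.0683130646747, 'fy': 396.0683130646747, 'cx': 320.53680946557995, 'cy': 201.18208586515894, 'k1': -0.10185526945483522, 'cam_to_world': array([[-0.63575109,  0.56830258, -0.52235308,  0.97141468],
       [ 0.77189083,  0.47004637, -0.42806653,  0.44821734],
       [ 0.00225885, -0.67534331, -0.73750004,  0.80529132],
       [ 0.        ,  0.        ,  0.        ,  1.        ]])}
side {'fx': 390.0262415526402, 'fy': 390.0262415526402, 'cx': 313.73575589513786, 'cy': 191.70966000741555, 'k1': -0.05359809445619495, 'cam_to_world': array([[-0.95544761, -0.2001908 ,  0.21689514,  0.17846768],
       [-0.29434691,  0.59170847, -0.75049383,  0.95030563],
       [ 0.02190327, -0.78089995, -0.62427199,  0.8284416 ],
       [ 0.        ,  0.        ,  0.        ,  1.        ]])}
wrist {'fx': 319.4081431061737, 'fy': 319.4081431061737, 'cx': 321.1006862365388, 'cy': 206.7481639748422, 'k1': -0.04344454071050486, 'T_tool_cam': array([[ 1.16502710e-03, -9.55805057e-01, -2.93998870e-01,
         7.45062714e-02],
       [ 9.99999075e-01,  1.32002254e-03, -3.28770647e-04,
         7.19017252e-05],
       [ 7.02325784e-04, -2.93998215e-01,  9.55805710e-01,
        -1.44002135e-01],
       [ 0.00000000e+00,  0.00000000e+00,  0.00000000e+00,
         1.00000000e+00]])}
```

View pics/scene0.png

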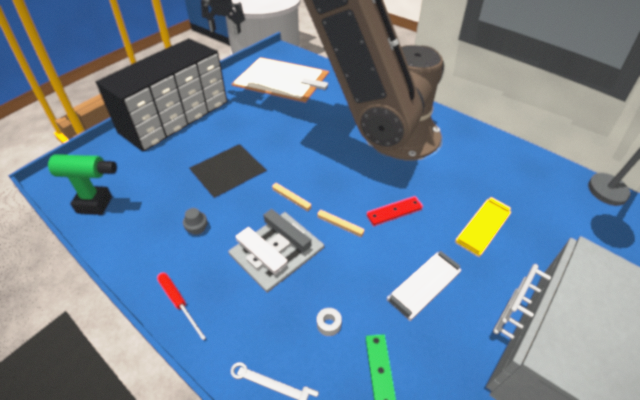

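View pics/side0.png

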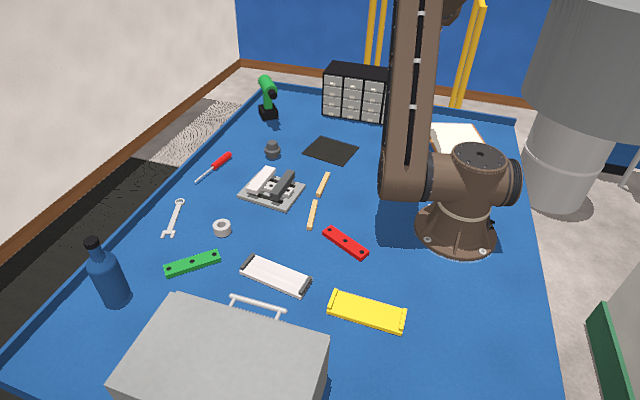

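Scene view: the stand is at (278,250), with the dark tube at (287,230) and the pale flat at (262,250) across the blank. The nest is at (425,285), the mat at (228,170), the sticks at (291,196) and (340,222), the holder at (195,220) and the collet at (329,321). 

Candidates:
- **Blank:** bright steel under the bars (278,250). Not the red one (395,210) or the green one (380,365).
- **Nest:** aluminium (425,285). Not the yellow one (483,226).
- **Mat:** the black sheet on the bench (228,170). Not the dark sheet on the floor (45,370).

Next I'll take coarse positions from both views and a close crop of the stand.

```bash
cat > h.py <<'E'
from station import *
import cv2, numpy as np
from scipy.spatial.transform import Rotation as R
def pose(s=None):
    s=s or read_state(); T=np.eye(4); T[:3,:3]=R.from_rotvec(s["eef_rot"]).as_matrix(); T[:3,3]=s["position"]; return T
def snap(n):
    T=pose(); d=get_image(n)
    d["M"]=T@d["T_tool_cam"] if n=="wrist" else d["cam_to_world"]
    return d
def K(d): return np.array([[d["fx"],0,d["cx"]],[0,d["fy"],d["cy"]],[0,0,1]]),np.array([d["k1"],0,0,0])
def plane(d,px,z):
    k,c=K(d); u=cv2.undistortPoints(np.array(px,float).reshape(-1,1,2),k,c)[:,0]
    r=np.c_[u,np.ones(len(u))]@d["M"][:3,:3].T; o=d["M"][:3,3]
    return (o+r*((z-o[2])/r[:,2])[:,None])[:,:2]
def proj(d,P):
    P=np.array(P,float).reshape(-1,3); Mi=np.linalg.inv(d["M"]); k,c=K(d)
    return cv2.projectPoints(P@Mi[:3,:3].T+Mi[:3,3],np.zeros(3),np.zeros(3),k,c)[0][:,0]
def rects(d,mask,z,amin=150):
    out=[]
    for c in cv2.findContours(mask.astype(np.uint8),cv2.RETR_EXTERNAL,cv2.CHAIN_APPROX_NONE)[0]:
        if cv2.contourArea(c)<amin: continue
        w=plane(d,c[:,0],z)*1000
        (x,y),(a,b),t=cv2.minAreaRect(w.astype(np.float32))
        if a<b: a,b,t=b,a,t+90
        out.append((np.round(c[:,0].mean(0)),round(x,1),round(y,1),round(a,1),round(b,1),round((t+90)%180-90,1)))
    return out
E
python3 - <<'E'
from h import *
for n,pts in (("scene",dict(stand=(278,250,14),tube=(287,230,58),flat=(262,250,48),nest=(425,285,14),mat=(228,170,4),holder=(195,212,62),collet=(329,317,30),red=(395,210,16),green=(380,365,16))),
 ("side",dict(stand=(271,190,14),tube=(284,184,58),flat=(261,179,48),nest=(276,276,14),mat=(331,150,4),holder=(272,142,62),collet=(222,225,30),red=(345,242,16)))):
    d=snap(n)
    for k,v in pts.items(): print(n,k,np.round(plane(d,[v[:2]],v[2]/1000)[0]*1000))
    hsv=cv2.cvtColor(d["frame"],cv2.COLOR_RGB2HSV)
    h,s,v=hsv[...,0],hsv[...,1],hsv[...,2]
    print("stick",rects(d,(h>10)&(h<24)&(s>60)&(v>170),.016,60))
    if n=="scene": cv2.imwrite("pics/crop1.png",cv2.resize(d["frame"][150:330,170:480,::-1],None,fx=2.5,fy=2.5,interpolation=cv2.INTER_CUBIC))
E
```

```text
scene stand [602.  12.]
scene tube [566.  12.]
scene flat [642.   2.]
scene nest [459. 339.]
scene mat [ 482. -309.]
scene holder [ 674. -202.]
scene collet [667. 222.]
scene red [311. 163.]
scene green [678. 362.]
stick [(array([341., 224.]), 437.4, 75.5, 129.6, 19.9, -80.8), (array([292., 197.]), 448.9, -85.3, 130.2, 19.4, -89.3), (array([161.,  24.]), -24.7, -1401.5, 637.2, 42.1, 61.0), (array([122.,  31.]), 133.3, -1520.4, 865.5, 30.3, 66.8), (array([47., 82.]), 503.7, -1712.8, 1816.3, 211.6, 79.9)]
side stand [600.   8.]
side tube [549.  17.]
side flat [636.   4.]
side nest [451. 343.]
side mat [ 478. -313.]
side holder [ 680. -205.]
side collet [666. 228.]
side red [307. 167.]
stick [(array([312., 214.]), 434.4, 77.0, 129.6, 16.2, -81.3), (array([322., 184.]), 445.8, -79.8, 143.2, 17.2, -89.4), (array([468.,  51.]), -96.3, -2107.8, 2535.7, 119.1, 85.3), (array([381.,  32.]), 566.8, -2093.8, 1689.6, 39.1, -82.4), (array([370.,  32.]), 644.3, -2069.7, 1653.1, 46.7, -80.9)]
```

View pics/crop1.png

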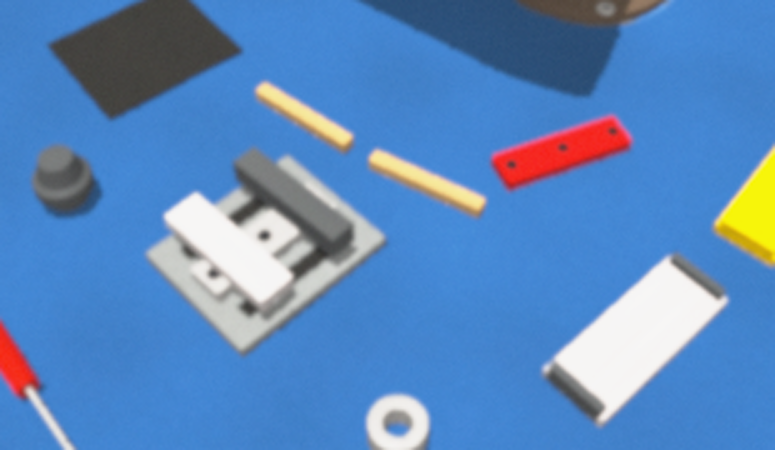

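View pics/wrist0.png

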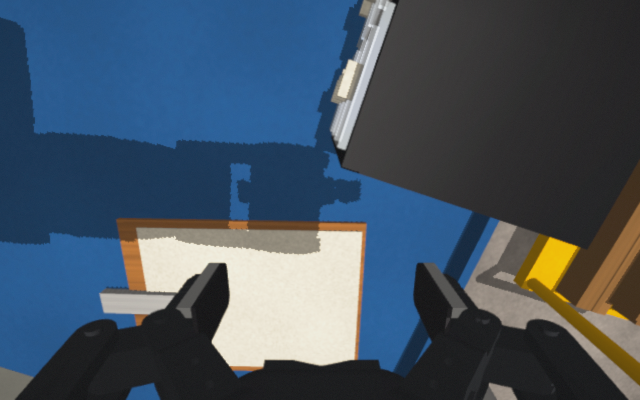

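The crop confirms the target: a bright bar with dark holes lies under the dark tube and the pale flat. The wrist view shows the cabinet at upper right (345,160), so I swing away from it (+y first) and then go over the stand.

```bash
python3 -m jog '[[[0.138,-0.165,0],[0,0,0],1],[[0.138,-0.165,0],[0,0,0],1],[[0.138,-0.165,0],[0,0,0],1],[[0.138,-0.165,0],[0,0,0],1],[[0.138,-0.165,0],[0,0,0],1],[[0.19,-0.118,0],[0,0,0],1],[[0.19,-0.118,0],[0,0,0],1],[[0.19,-0.118,0],[0,0,0],1],[[0.19,-0.118,0],[0,0,0],1],[[0.19,-0.118,0],[0,0,0],1],[[0.19,-0.118,0],[0,0,0],1],[[0.19,-0.118,0],[0,0,0],1],[[0.19,-0.118,0],[0,0,0],1],[[0.19,-0.118,0],[0,0,0],1],[[0.19,-0.118,0],[0,0,0],1],[[0.19,-0.118,0],[0,0,0],1],[[0.19,-0.118,0],[0,0,0],1],[[0,0,0],[0,0,0],1],[[0,0,0],[0,0,0],1]]'
python3 - <<'E'
from h import *
s=read_state();print(s["position"],s["eef_rot"],s["qpos"])
d=snap("wrist");cv2.imwrite("pics/w1.png",d["frame"][:,:,::-1]);import pickle;pickle.dump(d,open("w1.pkl","wb"))
E
```

```text
time: 2.62
position: [0.6191, 0.0169, 0.231]
eef_rot: [3.102, 0.496, -0.001]
wrist_force: [-0.4, 0.7, -0.4]
gripper_width: 1.0
gripper_force: 0.0
[0.61910535 0.01685909 0.23099098] [ 3.10210899e+00  4.96031851e-01 -1.27863518e-03] [-7.92717231e-02  4.83397113e-01  1.57336916e+00 -2.99853636e-04
  1.08559970e+00  1.17454613e+00]
```

View pics/w1.png

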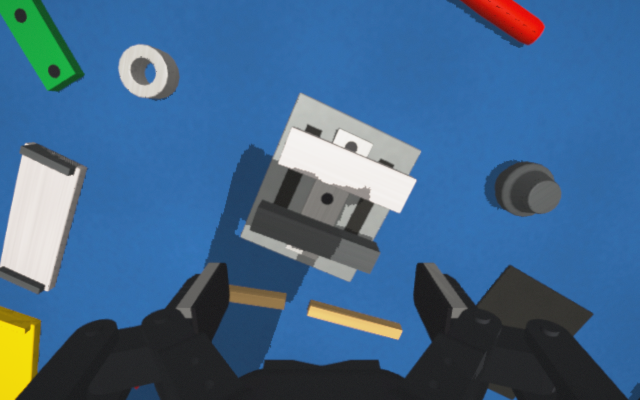

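Wrist view: stand centre (330,190), flat (348,170), tube (315,237), nest (45,215), sticks (258,297) and (355,320), mat (535,315), holder (525,188), collet (148,72). Next, a zoomed crop for corners.

```bash
python3 - <<'E'
from h import *
import pickle
d=pickle.load(open("w1.pkl","rb"))
cv2.imwrite("pics/c2.png",cv2.resize(d["frame"][85:290,225:430,::-1],None,fx=2.92,fy=2.92,interpolation=cv2.INTER_CUBIC))
n=snap("scene");cv2.imwrite("pics/c3.png",cv2.resize(n["frame"][:,:,::-1],None,fx=1.25,fy=1.25))
E
```

```text
(no output)
```

View pics/c2.png

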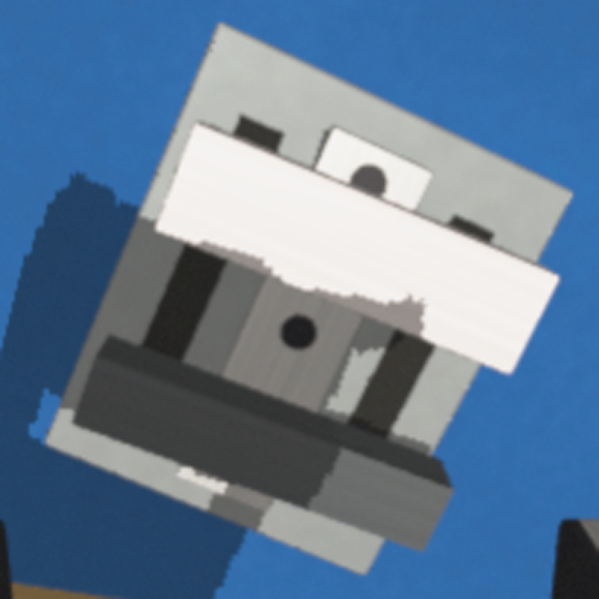

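Crop: flat top corners (198,122),(560,276),(512,375),(156,230). Tube top corners (100,355),(453,488),(425,550),(75,422). Stand corners (221,22),(573,193),(367,575),(46,443).

```bash
cat >> h.py <<'E'
def quad(d,px,z):
    w=plane(d,px,z)*1000; c=w.mean(0); e=[np.linalg.norm(w[i]-w[i-1]) for i in range(4)]
    a=(w[1]-w[0])+(w[2]-w[3]); b=(w[2]-w[1])+(w[3]-w[0])
    return np.round(c,1),"side01",np.round([(e[1]+e[3])/2,(e[0]+e[2])/2],1),"yaw01,12",np.round(np.degrees([np.arctan2(a[1],a[0]),np.arctan2(b[1],b[0])]),1)
def go(x,y,z,yaw,s=None):
    "mm, deg: turn first (units, about tool z), then shift in units"
    T=pose(s); cy=np.degrees(np.arctan2(T[1,0],T[0,0])); dy=(yaw-cy+180)%360-180
    Rn=np.array([[np.cos(np.radians(yaw)),np.sin(np.radians(yaw)),0],[np.sin(np.radians(yaw)),-np.cos(np.radians(yaw)),0],[0,0,-1]])
    print("at",np.round(T[:3,3]*1000,1),"yaw",round(cy,1),"tilt",np.round(T[:3,2],4),"| turn z",round(-dy/360,4),"shift",np.round(Rn.T@(np.array([x,y,z])-T[:3,3]*1000)/200,4))
E
python3 - <<'E'
from h import *
import pickle
d=pickle.load(open("w1.pkl","rb"))
f=lambda p:np.array(p)/2.92+[225,85]
print("flat",quad(d,f([(198,122),(560,276),(512,375),(156,230)]),.048))
print("tube",quad(d,f([(100,355),(453,488),(425,550),(75,422)]),.058))
print("stand",quad(d,f([(221,22),(573,193),(367,575),(46,443)]),.014))
print("hole mid, end",plane(d,f([(298,332),(370,180)]),.03)*1000,"blankend",plane(d,f([(335,127),(432,172)]),.03)*1000)
print("nest",quad(d,[(28,145),(87,168),(48,292),(1,268)],.024))
print("mat",quad(d,[(511,266),(593,314),(545,385),(465,340)],.004))
h=cv2.cvtColor(d["frame"],cv2.COLOR_RGB2HSV)
print("stick",rects(d,(h[...,0]>10)&(h[...,0]<24)&(h[...,1]>60)&(h[...,2]>90),.016,60))
n=snap("scene")
print("mat scene",quad(n,[(236,146),(266,171),(215,196),(190,168)],.004))
print("nest scene",quad(n,[(438,252),(461,269),(411,319),(388,298)],.019))
go(0,0,0,90)
E
```

```text
flat (array([639.2,  -6.4]), 'side01', array([139.8,  40.2]), 'yaw01,12', array([-94.4, 176.1]))
tube (array([558.9,   2.3]), 'side01', array([139.4,  27.6]), 'yaw01,12', array([-93.7, 177.2]))
stand (array([599.6,   2.5]), 'side01', array([149. , 182.7]), 'yaw01,12', array([-96.5, 173.8]))
hole mid, end [[599.95231319   3.61613679]
 [663.06898951  -3.04452968]] blankend [[676.96580329  15.36414212]
 [672.95420762 -23.60896904]]
nest (array([461. , 324.9]), 'side01', array([ 68.2, 181.4]), 'yaw01,12', array([-98.3, 169.7]))
mat (array([ 501.7, -333.2]), 'side01', array([160.9, 129.6]), 'yaw01,12', array([-102.8,  178.9]))
stick [(array([354., 319.]), 449.4, -86.9, 131.1, 24.2, -89.4), (array([257., 297.]), 442.2, 46.9, 73.3, 24.7, -81.2)]
mat scene (array([ 482.8, -313.4]), 'side01', array([154.2, 164.6]), 'yaw01,12', array([ 80.9, -12.3]))
nest scene (array([457.8, 338.8]), 'side01', array([ 67.4, 185.2]), 'yaw01,12', array([81.4, -8.3]))
at [619.1  16.2 231.5] yaw 18.1 tilt [-0.e+00 -2.e-04 -1.e+00] | turn z -0.1997 shift [-0.081  -3.0956  1.1573]
```

View pics/c3.png

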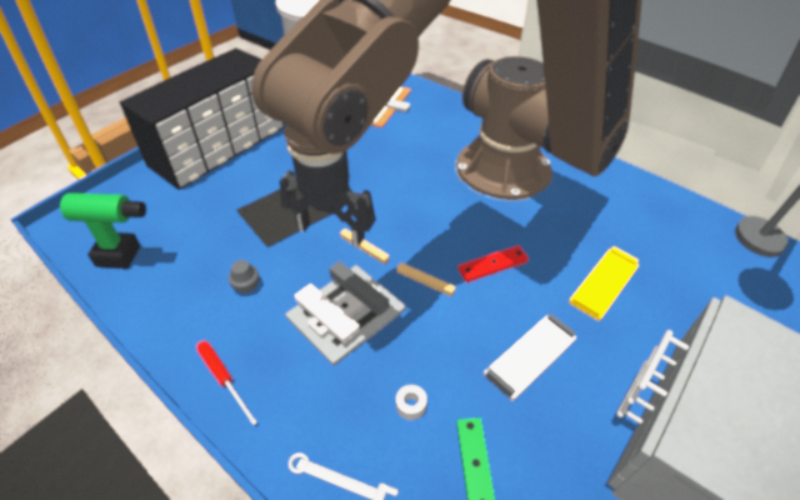

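Scene crop: the arm is over the stand and nothing has moved. Tube axis yaw ≈86° at (559,2), flat ≈85.8° at (639,-6), stand axis ≈173.8°. I'll turn to yaw 86.

```bash
python3 -m jog '[[[0,0,0],[0,0,-0.027],0.7],[[0,0,0],[0,0,-0.027],0.7],[[0,0,0],[0,0,-0.027],0.7],[[0,0,0],[0,0,-0.027],0.7],[[0,0,0],[0,0,-0.027],0.7],[[0,0,0],[0,0,-0.027],0.7],[[0,0,0],[0,0,-0.027],0.7],[[0,0,0],[0,0,0],0.7]]'
python3 -c "
from h import *
go(558.9,2.3,120,86.2)
d=snap('wrist');cv2.imwrite('pics/w2.png',d['frame'][:,:,::-1]);import pickle;pickle.dump(d,open('w2.pkl','wb'))
"
```

```text
time: 3.78
position: [0.6193, 0.0163, 0.2315]
eef_rot: [2.296, 2.144, 0.0]
wrist_force: [-0.1, -0.2, 0.6]
gripper_width: 0.7
gripper_force: 0.0
at [619.3  16.3 231.5] yaw 86.1 tilt [ 3.e-04 -2.e-04 -1.e+00] | turn z -0.0004 shift [-0.0899 -0.2966  0.5577]
```

View pics/w2.png

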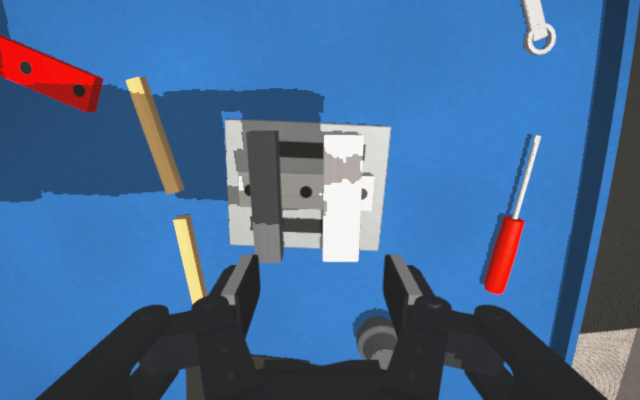

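```bash
python3 - <<'E'
from h import *
import pickle
d=pickle.load(open("w2.pkl","rb"))
print("flat",quad(d,[(323,135),(363,135),(359,262),(322,262)],.048))
print("tube L edge",plane(d,[(248,131),(254,262)],.058)*1000)
h=cv2.cvtColor(d["frame"],cv2.COLOR_RGB2HSV)
print("stick",rects(d,(h[...,0]>10)&(h[...,0]<24)&(h[...,1]>60)&(h[...,2]>90),.016,60))
print("hole mid",plane(d,[(306,192)],.03)*1000)
print("stand",quad(d,[(228,119),(391,127),(380,250),(230,243)],.014))
E
```

```text
flat (array([639.4,  -5.9]), 'side01', array([ 41.1, 141. ]), 'yaw01,12', array([ -3.8, -93.9]))
tube L edge [[551.50798736  75.47094593]
 [539.26440003 -64.85783741]]
stick [(array([194., 257.]), 448.4, -79.5, 120.6, 21.2, -89.5), (array([154., 132.]), 437.1, 74.7, 129.4, 22.4, -81.2)]
hole mid [[601.08309904   3.45444194]]
stand (array([601.8,   3.9]), 'side01', array([182.6, 148.1]), 'yaw01,12', array([ -6.7, -96.6]))
```

```bash
python3 -m jog '[[[-0.045,-0.148,0.15],[0,0,0],0.7],[[-0.045,-0.148,0.2],[0,0,0],0.7],[[0,0,0.2],[0,0,0],0.7],[[0,0,0.2],[0,0,0],0.7],[[0,0,0.1],[0,0,0],0.7],[[0,0,0],[0,0,0],0.7],[[0,0,0],[0,0,0],0.7]]'
python3 -c "
from h import *
go(558.9,2.3,34,86.2)
print(read_state()['wrist_force'])"
```

```text
time: 4.7
position: [0.5597, 0.0028, 0.0622]
eef_rot: [2.295, 2.144, 0.001]
wrist_force: [-1.0, -0.7, 0.2]
gripper_width: 0.698
gripper_force: 0.0
at [559.7   2.8  62.2] yaw 86.1 tilt [ 1.2e-03 -2.0e-04 -1.0e+00] | turn z -0.0003 shift [-0.0029 -0.0038  0.1409]
[-1.024295   -0.67505921  0.21253566]
```

```bash
python3 -m jog '[[[0,0,0.08],[0,0,0],0.7],[[0,0,0.06],[0,0,0],0.7],[[0,0,0],[0,0,0],0.7],[[0,0,0],[0,0,0],0.3],[[0,0,0],[0,0,0],0.0],[[0,0,0],[0,0,0],0],[[0,0,0],[0,0,0],0],[[0,0,0],[0,0,0],0],[[0,0,0],[0,0,0],0]]'
python3 -c "
from h import *
go(558.9,2.3,34,86.2)
print(read_state()['wrist_force'])"
```

```text
time: 5.82
position: [0.5595, 0.003, 0.0338]
eef_rot: [2.294, 2.146, 0.001]
wrist_force: [-0.7, -0.7, 6.0]
gripper_width: 0.315
gripper_force: 60.1
at [559.5   3.   33.8] yaw 86.2 tilt [ 7.e-04 -2.e-04 -1.e+00] | turn z -0.0 shift [-0.0036 -0.0026 -0.0012]
[-0.68056386 -0.65730549  6.00327072]
```

```bash
python3 - <<'E'
from h import *
for n,(u,v) in (("scene",(228,170)),("side",(331,150))):
    d=get_image(n); d["M"]=d["cam_to_world"]
    im=cv2.imread(f"pics/{n}0.png"); h=cv2.cvtColor(im,cv2.COLOR_BGR2HSV)
    print(n,im[v,u])
    m=((h[...,2]<95)&(h[...,1]<110)).astype(np.uint8)
    _,l=cv2.connectedComponents(m); print(rects(d,l==l[v,u],.004))
    im2=im
    W=((h[...,1]<60)&(h[...,2]>130)).astype(np.uint8); u,v=((425,285),(276,276))[n=="side"]
    _,l=cv2.connectedComponents(W); print("nest bright",rects(d,l==l[v,u],.014))
E
python3 -m jog '[[[0,0,-0.15],[0,0,0],0],[[0,0,-0.3],[0,0,0],0],[[0,0,-0.3],[0,0,0],0],[[0,0,0],[0,0,0],0]]'
```

```text
scene [64 66 69]
[(array([227., 170.]), 480.9, -315.0, 172.5, 153.2, -11.0)]
nest bright [(array([428., 280.]), 453.5, 337.1, 195.3, 73.3, -9.0)]
side [59 65 67]
[(array([331., 151.]), 479.9, -310.8, 176.2, 155.8, -11.3)]
nest bright [(array([275., 276.]), 454.6, 340.6, 187.7, 78.4, -9.0)]
time: 6.42
position: [0.5607, 0.0029, 0.1872]
eef_rot: [2.29, 2.143, 0.008]
wrist_force: [0.1, -0.4, -3.8]
gripper_width: 0.32
gripper_force: 60.2
```

```bash
python3 -m jog '[[[0,0,0],[0,0,0.027],0],[[0,0,0],[0,0,0.027],0],[[0,0,0],[0,0,0.027],0],[[0,0,0],[0,0,0.027],0],[[0,0,0],[0,0,0.027],0],[[0,0,0],[0,0,0.027],0],[[0,0,0],[0,0,0.027],0],[[0,0,0],[0,0,0.027],0],[[0,0,0],[0,0,0.027],0],[[0,0,0],[0,0,0.027],0],[[0,0,0],[0,0,0],0]]'
python3 -c "
from h import *
go(488,-274,60,-11.2)"
```

```text
time: 7.8
position: [0.5587, 0.003, 0.1818]
eef_rot: [3.127, -0.3, -0.004]
wrist_force: [0.4, 0.4, -4.3]
gripper_width: 0.32
gripper_force: 60.1
at [558.7   3.  181.8] yaw -10.9 tilt [-2.3e-03  2.0e-04 -1.0e+00] | turn z 0.0007 shift [-0.0777  1.4275  0.6091]
```

```bash
python3 -m jog '[[[-0.01,0.178,0],[0,0,0],0],[[-0.01,0.178,0],[0,0,0],0],[[-0.01,0.178,0],[0,0,0],0],[[-0.01,0.178,0],[0,0,0],0],[[-0.01,0.178,0.1],[0,0,0],0],[[-0.01,0.178,0.15],[0,0,0],0],[[-0.01,0.178,0.15],[0,0,0],0],[[-0.01,0.178,0.15],[0,0,0],0],[[0,0,0.06],[0,0,0],0],[[0,0,0],[0,0,0],0],[[0,0,0],[0,0,0],0]]'
python3 -c "
from h import *
go(488,-274,8.5,-11.2)
d=snap('wrist');cv2.imwrite('pics/w3.png',d['frame'][:,:,::-1])"
```

```text
time: 9.18
position: [0.4896, -0.2728, 0.0619]
eef_rot: [3.127, -0.298, 0.001]
wrist_force: [0.2, -0.5, -2.5]
gripper_width: 0.319
gripper_force: 60.2
at [ 489.6 -272.8   61.9] yaw -10.9 tilt [ 6.e-04 -4.e-04 -1.e+00] | turn z 0.0009 shift [-0.007   0.0073  0.267 ]
```

View pics/w3.png

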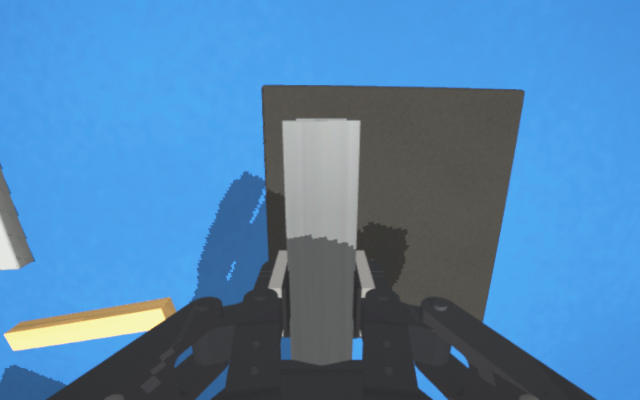

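The tube is level and over the left half of the mat; mat far corners at (263,86) and (523,92). Lowering and releasing.

```bash
python3 -m jog '[[[-0.007,0.007,0.1],[0,0,0.001],0],[[0,0,0.1],[0,0,0],0],[[0,0,0.05],[0,0,0],0],[[0,0,0.016],[0,0,0],0],[[0,0,0],[0,0,0],0],[[0,0,0],[0,0,0],0.6],[[0,0,0],[0,0,0],0.6],[[0,0,0],[0,0,0],0.6],[[0,0,0],[0,0,0],0.6]]'
python3 -c "
from h import *
go(639.3,-6.2,150,86)"
python3 -m jog '[[[0,0,-0.1],[0,0,0],0.6],[[0,0,-0.3],[0,0,0],0.75],[[0,0,-0.3],[0,0,0],0.75],[[0,0,0],[0,0,-0.027],0.75],[[0,0,0],[0,0,-0.027],0.75],[[0,0,0],[0,0,-0.027],0.75],[[0,0,0],[0,0,-0.027],0.75],[[0,0,0],[0,0,-0.027],0.75],[[0,0,0],[0,0,-0.027],0.75],[[0,0,0],[0,0,-0.027],0.75],[[0,0,0],[0,0,-0.027],0.75],[[0,0,0],[0,0,-0.027],0.75],[[0,0,0],[0,0,-0.027],0.75],[[0,0,0],[0,0,0],0.75]]'
python3 -c "
from h import *
go(639.3,-6.2,62,86)"
```

```text
time: 10.35
position: [0.4876, -0.2747, 0.0082]
eef_rot: [3.126, -0.311, 0.0]
wrist_force: [-0.3, -0.3, -0.4]
gripper_width: 0.594
gripper_force: 0.0
at [ 487.6 -274.7    8.2] yaw -11.4 tilt [ 2.e-04 -2.e-04 -1.e+00] | turn z -0.2705 shift [ 1.392   0.6631 -0.7088]
time: 12.1
position: [0.4875, -0.2746, 0.1481]
eef_rot: [2.302, 2.138, -0.0]
wrist_force: [0.4, -0.7, 0.7]
gripper_width: 0.753
gripper_force: 0.0
at [ 487.5 -274.6  148.1] yaw 85.8 tilt [-0. -0. -1.] | turn z -0.0006 shift [1.3916 0.6635 0.4306]
```

```bash
python3 -m jog '[[[0.174,0.083,0],[0,0,0],0.75],[[0.174,0.083,0],[0,0,0],0.75],[[0.174,0.083,0],[0,0,0],0.75],[[0.174,0.083,0],[0,0,0],0.75],[[0.174,0.083,0],[0,0,0],0.75],[[0.174,0.083,0],[0,0,0],0.75],[[0.174,0.083,0.1],[0,0,0],0.75],[[0.174,0.083,0.15],[0,0,0],0.75],[[0,0,0.15],[0,0,0],0.75],[[0,0,0.03],[0,0,0],0.75],[[0,0,0],[0,0,0],0.75]]'
python3 -c "
from h import *
go(639.3,-6.2,32.5,86)"
```

```text
time: 13.48
position: [0.6403, -0.007, 0.0624]
eef_rot: [2.303, 2.137, -0.0]
wrist_force: [0.1, 0.3, 0.7]
gripper_width: 0.757
gripper_force: 0.0
at [640.3  -7.   62.4] yaw 85.7 tilt [-1.e-04 -1.e-04 -1.e+00] | turn z -0.0008 shift [ 0.0036 -0.0052  0.1497]
```

```bash
python3 -m jog '[[[0.004,-0.005,0.08],[0,0,-0.0008],0.75],[[0,0,0.07],[0,0,0],0.75],[[0,0,0],[0,0,0],0.75],[[0,0,0],[0,0,0],0.4],[[0,0,0],[0,0,0],0],[[0,0,0],[0,0,0],0],[[0,0,0],[0,0,0],0],[[0,0,0],[0,0,0],0]]'
python3 -c "
from h import *
go(639.3,-6.2,32.5,86)"
python3 -m jog '[[[0,0,-0.15],[0,0,0],0],[[0,0,-0.3],[0,0,0],0],[[0,0,-0.3],[0,0,0],0],[[0,0,0],[0,0,0.027],0],[[0,0,0],[0,0,0.027],0],[[0,0,0],[0,0,0.027],0],[[0,0,0],[0,0,0.027],0],[[0,0,0],[0,0,0.027],0],[[0,0,0],[0,0,0.027],0],[[0,0,0],[0,0,0.027],0],[[0,0,0],[0,0,0.027],0],[[0,0,0],[0,0,0.027],0],[[0,0,0],[0,0,0.027],0],[[0,0,0],[0,0,0],0]]'
python3 -c "
from h import *
go(473,-351,60,-11.4)
print('keep on -y side: waypoint');go(520,-200,180,-11.4)"
```

```text
time: 14.48
position: [0.6397, -0.0058, 0.0327]
eef_rot: [2.295, 2.144, 0.001]
wrist_force: [-0.2, -0.6, 5.8]
gripper_width: 0.452
gripper_force: 61.6
at [639.7  -5.8  32.7] yaw 86.1 tilt [ 1.2e-03 -2.0e-04 -1.0e+00] | turn z 0.0003 shift [-0.0021 -0.0018  0.0012]
time: 16.23
position: [0.639, -0.0057, 0.1817]
eef_rot: [3.127, -0.301, -0.001]
wrist_force: [0.4, 0.7, -1.7]
gripper_width: 0.449
gripper_force: 61.1
at [639.   -5.7 181.7] yaw -11.0 tilt [-9.e-04  0.e+00 -1.e+00] | turn z 0.0011 shift [-0.4723  1.8567  0.6084]
keep on -y side: waypoint
at [639.   -5.7 181.7] yaw -11.0 tilt [-9.e-04  0.e+00 -1.e+00] | turn z 0.0011 shift [-0.3911  1.0701  0.0084]
```

```bash
python3 -m jog '[[[-0.043,0.169,0],[0,0,0.001],0],[[-0.043,0.169,0],[0,0,0],0],[[-0.043,0.169,0],[0,0,0],0],[[-0.043,0.169,0],[0,0,0],0],[[-0.043,0.169,0],[0,0,0],0],[[-0.043,0.169,0],[0,0,0],0],[[-0.043,0.169,0],[0,0,0],0],[[-0.043,0.169,0],[0,0,0],0],[[-0.043,0.169,0.1],[0,0,0],0],[[-0.043,0.169,0.1],[0,0,0],0],[[-0.043,0.169,0.1],[0,0,0],0],[[0,0,0.15],[0,0,0],0],[[0,0,0.15],[0,0,0],0],[[0,0,0],[0,0,0],0],[[0,0,0],[0,0,0],0]]'
python3 -c "
from h import *
go(473,-351,7.2,-11.4)"
```

```text
time: 18.1
position: [0.4734, -0.3517, 0.063]
eef_rot: [3.126, -0.31, 0.001]
wrist_force: [-0.2, 0.3, -1.5]
gripper_width: 0.45
gripper_force: 61.1
at [ 473.4 -351.7   63. ] yaw -11.3 tilt [ 7.e-04 -7.e-04 -1.e+00] | turn z 0.0002 shift [-0.0027 -0.003   0.279 ]
```

```bash
python3 -m jog '[[[0,-0.003,0.1],[0,0,0],0],[[0,0,0.1],[0,0,0],0],[[0,0,0.06],[0,0,0],0],[[0,0,0.018],[0,0,0],0],[[0,0,0],[0,0,0],0],[[0,0,0],[0,0,0],0.7],[[0,0,0],[0,0,0],0.7],[[0,0,0],[0,0,0],0.7],[[0,0,0],[0,0,0],0.7]]'
python3 -c "
from h import *
go(0,0,0,0)"
python3 -m jog '[[[0,0,-0.15],[0,0,0],0.7],[[0,0,-0.3],[0,0,0],0.9],[[0,0,-0.3],[0,0,0],0.9],[[0,0,-0.2],[0,0,0],0.9]]'
python3 -c "
from h import *
print('blank at yaw -6.4');go(590,0,150,-6.4)"
```

```text
time: 19.23
position: [0.4732, -0.3509, 0.0066]
eef_rot: [3.126, -0.313, 0.0]
wrist_force: [-0.4, -0.1, 0.1]
gripper_width: 0.7
gripper_force: 0.0
at [ 473.2 -350.9    6.6] yaw -11.4 tilt [ 1.e-04 -2.e-04 -1.e+00] | turn z -0.0318 shift [-2.3659 -1.7547  0.0331]
time: 19.73
position: [0.4733, -0.351, 0.1994]
eef_rot: [3.124, -0.313, 0.003]
wrist_force: [0.5, -0.5, -0.4]
gripper_width: 0.9
gripper_force: 0.0
blank at yaw -6.4
at [ 473.3 -351.   199.4] yaw -11.4 tilt [ 0.0019 -0.0019 -1.    ] | turn z -0.014 shift [ 0.384  -1.8092  0.2472]
```

```bash
python3 -m jog '[[[0.035,-0.165,0],[0,0,-0.0147],0.9],[[0.05,-0.165,0],[0,0,0],0.9],[[0.04,-0.165,0],[0,0,0],0.9],[[0.04,-0.165,0],[0,0,0],0.9],[[0.04,-0.165,0],[0,0,0],0.9],[[0.04,-0.165,0],[0,0,0],0.9],[[0.04,-0.165,0],[0,0,0],0.9],[[0.04,-0.165,0],[0,0,0],0.9],[[0.04,-0.165,0],[0,0,0],0.9],[[0.04,-0.165,0.1],[0,0,0],0.9],[[0.04,-0.165,0.1],[0,0,0],0.9],[[0,0,0],[0,0,0],0.9],[[0,0,0],[0,0,0],0.9]]'
python3 -c "
from h import *
go(600.5,3.5,60,-6.1)
d=snap('wrist');cv2.imwrite('pics/w4.png',d['frame'][:,:,::-1]);import pickle;pickle.dump(d,open('w4.pkl','wb'))"
```

```text
time: 21.35
position: [0.6034, -0.001, 0.1567]
eef_rot: [3.137, -0.168, 0.0]
wrist_force: [-0.5, 0.2, 0.8]
gripper_width: 0.899
gripper_force: 0.0
at [603.4  -1.  156.7] yaw -6.1 tilt [ 1.e-04 -3.e-04 -1.e+00] | turn z -0.0001 shift [-0.0167 -0.0206  0.4837]
```

View pics/w4.png

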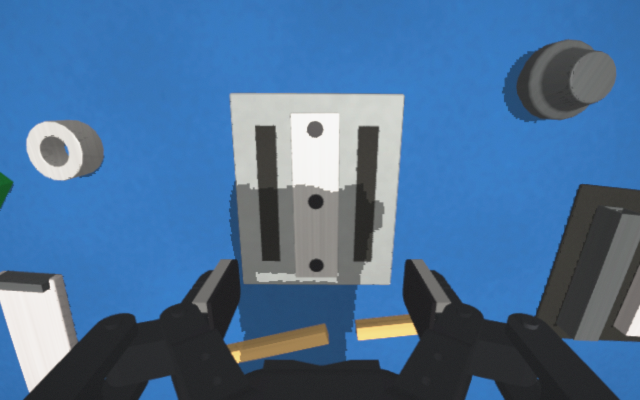

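The blank is bare: holes at (315,129), (316,202), (316,265). Stand corners at (231,94), (404,94), (390,284), (244,283). Strips at x≈268 and x≈365.

```bash
python3 - <<'E'
from h import *
import pickle
d=pickle.load(open("w4.pkl","rb"))
print("holes",plane(d,[(315,129),(316,202),(316,265)],.03)*1000)
print("blank",quad(d,[(292,113),(339,114),(338,278),(295,278)],.03))
print("stand",quad(d,[(231,94),(404,94),(390,284),(243,283)],.014))
print("stripL",quad(d,[(256,126),(276,126),(279,261),(262,261)],.014))
print("stripR",quad(d,[(358,127),(379,127),(370,261),(354,261)],.014))
E
```

```text
holes [[662.08308102  -2.34477155]
 [599.48343272   3.76350984]
 [538.11832456  10.58478591]]
blank (array([599.4,   3.8]), 'side01', array([ 39.7, 150.9]), 'yaw01,12', array([-96.6, 174. ]))
stand (array([599.5,   3.1]), 'side01', array([148.8, 182.6]), 'yaw01,12', array([-96.3, 173.4]))
stripL (array([603.7,  48.3]), 'side01', array([ 17.2, 130.3]), 'yaw01,12', array([-96.1, 173. ]))
stripR (array([593.7, -41.4]), 'side01', array([ 17.2, 129.4]), 'yaw01,12', array([-96. , 173.5]))
```

```bash
python3 -m jog '[[[-0.02,-0.022,0.2],[0,0,0],0.8],[[0,0,0.2],[0,0,0],0.8],[[0,0,0.2],[0,0,0],0.8],[[0,0,0.07],[0,0,0],0.8],[[0,0,0],[0,0,0],0.8]]'
python3 -c "
from h import *
go(599.5,3.8,17,-6.0)"
```

```text
time: 22.02
position: [0.6, 0.0036, 0.0227]
eef_rot: [3.137, -0.17, -0.001]
wrist_force: [0.3, -1.1, 0.6]
gripper_width: 0.801
gripper_force: 0.0
at [600.    3.6  22.7] yaw -6.2 tilt [-4.e-04 -1.e-04 -1.e+00] | turn z -0.0005 shift [-0.0025 -0.0008  0.0284]
```

```bash
python3 -m jog '[[[-0.002,0,0.028],[0,0,0],0.8],[[0,0,0],[0,0,0],0.8],[[0,0,0],[0,0,0],0.4],[[0,0,0],[0,0,0],0],[[0,0,0],[0,0,0],0],[[0,0,0],[0,0,0],0],[[0,0,0],[0,0,0],0],[[0,0,0],[0,0,0],0],[[0,0,-0.1],[0,0,0],0],[[0,0,-0.2],[0,0,0],0],[[0,0,-0.2],[0,0,0],0],[[0,0,0],[0,0,0],0]]'
python3 -c "
from h import *
go(456,339,110,-9)"
```

```text
time: 23.52
position: [0.6004, 0.0042, 0.1192]
eef_rot: [3.137, -0.168, 0.007]
wrist_force: [0.0, -0.2, -6.5]
gripper_width: 0.448
gripper_force: 62.9
at [600.4   4.2 119.2] yaw -6.1 tilt [ 4.2e-03 -5.0e-04 -1.0e+00] | turn z 0.0079 shift [-0.9749 -1.5403  0.0458]
```

```bash
python3 -m jog '[[[0,0,0],[0,0,0.0079],0],[[-0.097,-0.154,0],[0,0,0],0],[[-0.097,-0.154,0],[0,0,0],0],[[-0.097,-0.154,0],[0,0,0],0],[[-0.097,-0.154,0],[0,0,0],0],[[-0.097,-0.154,0],[0,0,0],0],[[-0.097,-0.154,0],[0,0,0],0],[[-0.097,-0.154,0],[0,0,0],0],[[-0.097,-0.154,0],[0,0,0],0],[[-0.097,-0.154,0],[0,0,0],0],[[-0.097,-0.154,0],[0,0,0],0],[[0,0,0],[0,0,0],0],[[0,0,0],[0,0,0],0]]'
python3 -c "
from h import *
go(456,339,40,-9)
d=snap('wrist');cv2.imwrite('pics/w5.png',d['frame'][:,:,::-1]);import pickle;pickle.dump(d,open('w5.pkl','wb'))"
```

```text
time: 25.15
position: [0.4556, 0.3383, 0.1156]
eef_rot: [3.131, -0.245, -0.003]
wrist_force: [-0.1, -0.1, -6.0]
gripper_width: 0.447
gripper_force: 63.0
at [455.6 338.3 115.6] yaw -9.0 tilt [-0.0018 -0.0013 -1.    ] | turn z 0.0001 shift [ 0.0016 -0.004   0.3778]
```

View pics/w5.png

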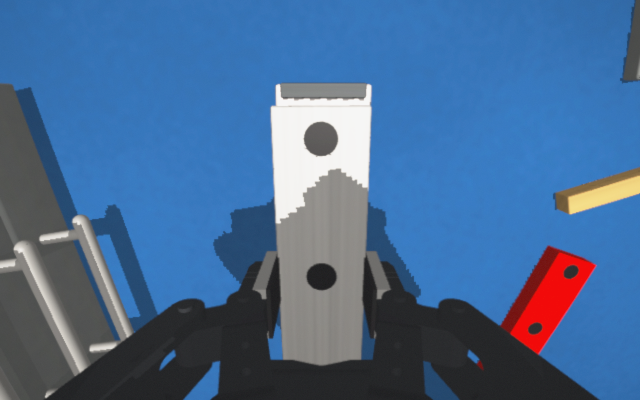

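The blank hangs level, aligned with the nest whose far lip shows at (280–370, 84–97). A toolbox handle is at left (90,280), so I'll check the clearance there and the nest offset.

```bash
python3 - <<'E'
from h import *
import pickle
d=pickle.load(open("w5.pkl","rb"))
w=plane(d,[(280,84),(371,84)],.024)*1000; print("lip outer",w,w.mean(0))
z=128.6
b=plane(d,[(272,106),(371,106)],z/1000)*1000; print("blank end",b,b.mean(0))
h=plane(d,[(320,139),(321,276)],z/1000)*1000; print("holes",h)
n=w.mean(0)-93*np.array([np.cos(np.radians(-9)),np.sin(np.radians(-9))]);print("nest c",n)
k=[]
D={n:get_image(n) for n in("scene","side")}
def ray(n,p):
    e=D[n]; kk,c=np.array([[e["fx"],0,e["cx"]],[0,e["fy"],e["cy"]],[0,0,1]]),np.array([e["k1"],0,0,0])
    u=cv2.undistortPoints(np.array([[p]],float),kk,c)[0,0]; r=e["cam_to_world"][:3,:3]@[*u,1]; return e["cam_to_world"][:3,3],r/np.linalg.norm(r)
for a,b in (((545,268),(286,313)),((500,332),(232,296))):
    o1,r1=ray("scene",a);o2,r2=ray("side",b)
    t=np.linalg.lstsq(np.c_[r1,-r2],o2-o1,rcond=None)[0]; print("handle",o1+r1*t[0],o2+r2*t[1])
for n,q in (("scene",[(438,252),(461,269),(411,319),(388,298)]),("side",[(250,253),(312,277),(306,297),(240,274)])):
    D[n]["M"]=D[n]["cam_to_world"]; print(quad(D[n],q,.02))
cv2.imwrite("pics/c5.png",np.hstack([cv2.resize(cv2.imread("pics/scene0.png")[235:335,375:475],(400,400),interpolation=2),cv2.resize(cv2.imread("pics/side0.png")[235:315,230:330],(400,320),interpolation=2)[:320].copy() if 0 else cv2.resize(cv2.imread("pics/side0.png")[225:325,225:325],(400,400),interpolation=2)]))
E
```

```text
lip outer [[549.90509005 351.97468978]
 [540.16414853 289.55504138]] [545.03461929 320.76486558]
blank end [[533.28724708 345.35056138]
 [527.27509461 306.94903545]] [530.28117085 326.14979842]
holes [[517.71263633 328.72995713]
 [456.40739017 337.92838731]]
nest c [453.17960362 335.31327083]
handle [0.35662828 0.53255803 0.14633012] [0.35216579 0.52551954 0.14959259]
handle [0.51096531 0.51798724 0.09402537] [0.49380032 0.49250895 0.10263817]
(array([458.5, 339. ]), 'side01', array([ 67.3, 185. ]), 'yaw01,12', array([81.4, -8.3]))
(array([450. , 342.9]), 'side01', array([188.6,  70.6]), 'yaw01,12', array([173.7,  94.2]))
```

View pics/c5.png

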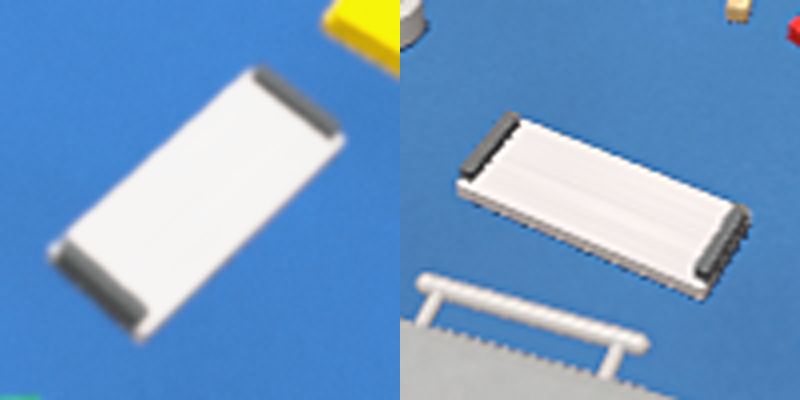

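```bash
python3 - <<'E'
from h import *
f=lambda p,o:np.array(p,float)/4+o
D=snap("scene"); 
print("scene",quad(D,f([(50,250),(247,70),(345,141),(142,330)],[375,235]),.014)); print(plane(D,f([(50,250),(247,70),(345,141),(142,330)],[375,235]),.014)*1000)
D=snap("side"); w=plane(D,f([(57,183),(303,288)],[225,225]),.014)*1000; print("side",w,w.mean(0))
u=(w[1]-w[0])/np.linalg.norm(w[1]-w[0]); print(np.linalg.norm(w[1]-w[0]),np.degrees(np.arctan2(u[1],u[0])),"centre",w.mean(0)+35*np.array([-u[1],u[0]])*np.sign(np.dot([-u[1],u[0]],[0,-1])))
E
```

```text
scene (array([455.4, 337.1]), 'side01', array([182.4,  69. ]), 'yaw01,12', array([170.7,  82.5]))
[[540.77625375 289.57754461]
 [361.14672391 316.31591758]
 [369.70312711 387.3377008 ]
 [550.11637305 355.36087391]]
side [[550.20513929 356.97161302]
 [367.87483022 385.43794297]] [459.03998476 371.204778  ]
184.53908406653912 171.126329066029 centre [453.64101167 336.62369806]
```

```bash
python3 -m jog '[[[-0.007,0.009,0.1],[0,0,0],0],[[0,0,0.15],[0,0,0],0],[[0,0,0.1],[0,0,0],0],[[0,0,0.06],[0,0,0],0],[[0,0,0],[0,0,0],0],[[0,0,0],[0,0,0],0]]'
python3 -c "
from h import *
go(453.8,336.8,17.6,-9)"
```

```text
time: 26.15
position: [0.4548, 0.3373, 0.0355]
eef_rot: [-3.131, 0.247, -0.001]
wrist_force: [-0.6, 0.7, -5.9]
gripper_width: 0.448
gripper_force: 62.9
at [454.8 337.3  35.5] yaw -9.0 tilt [ 1.e-03  5.e-04 -1.e+00] | turn z -0.0 shift [-0.0045  0.0033  0.0897]
```

```bash
python3 -m jog '[[[-0.004,0.003,0.05],[0,0,0],0],[[0,0,0.03],[0,0,0],0],[[0,0,0.009],[0,0,0],0],[[0,0,0],[0,0,0],0]]'
python3 -m jog '[[[0,0,0],[0,0,0],0.3],[[0,0,0],[0,0,0],0.75],[[0,0,0],[0,0,0],0.75],[[0,0,0],[0,0,0],0.75],[[0,0,0],[0,0,0],0.75],[[0,0,-0.15],[0,0,0],0.75],[[0,0,-0.3],[0,0,0],0.75],[[0.1,0,-0.25],[0,0,0],0.6],[[0,0,0],[0,0,0],0.6],[[0,0,0],[0,0,0],0.6]]'
python3 -c "
from h import *
go(448.7,-81,140,90.6)
d=snap('wrist');cv2.imwrite('pics/w6.png',d['frame'][:,:,::-1]);import pickle;pickle.dump(d,open('w6.pkl','wb'))"
```

```text
time: 26.65
position: [0.4533, 0.3367, 0.0178]
eef_rot: [3.132, -0.246, -0.0]
wrist_force: [-3.4, -2.7, 7.0]
gripper_width: 0.448
gripper_force: 64.4
time: 27.9
position: [0.4728, 0.3334, 0.1565]
eef_rot: [3.131, -0.247, -0.001]
wrist_force: [-0.6, -0.6, -0.4]
gripper_width: 0.599
gripper_force: 0.0
at [472.8 333.4 156.5] yaw -9.0 tilt [-6.e-04 -4.e-04 -1.e+00] | turn z -0.2767 shift [-2.0705 -0.1424  0.0827]
```

View pics/w6.png

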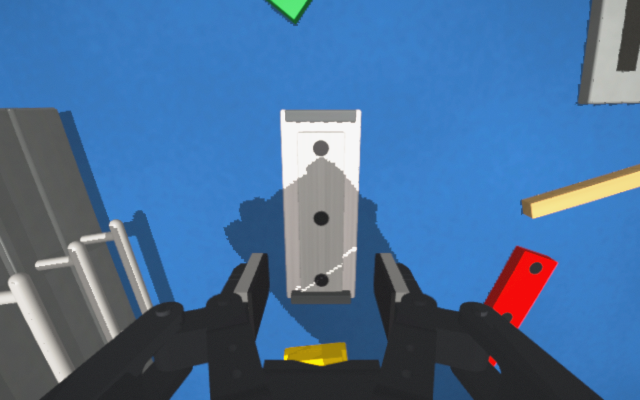

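The blank sits flat in the nest between both lips, (282–360, 110–300). On to the nearer stick, stick_b.

```bash
python3 -m jog '[[[0,0,0],[0,0,-0.0272],0.6],[[0,0,0],[0,0,-0.0272],0.6],[[0,0,0],[0,0,-0.0272],0.6],[[0,0,0],[0,0,-0.0272],0.6],[[0,0,0],[0,0,-0.0272],0.6],[[0,0,0],[0,0,-0.0272],0.6],[[0,0,0],[0,0,-0.0272],0.6],[[0,0,0],[0,0,-0.0272],0.6],[[0,0,0],[0,0,-0.0272],0.6],[[0,0,0],[0,0,-0.0272],0.6],[[0,0,0],[0,0,-0.0272],0.6],[[0,0,0],[0,0,0],0.6]]'
python3 -c "
from h import *
go(436.5,75.5,60,98.8)"
```

```text
time: 29.45
position: [0.4726, 0.3335, 0.1557]
eef_rot: [-2.047, -2.382, 0.004]
wrist_force: [-0.7, 0.4, 0.3]
gripper_width: 0.594
gripper_force: 0.0
at [472.6 333.5 155.7] yaw 98.7 tilt [-0.0022 -0.0013 -1.    ] | turn z -0.0004 shift [-1.247  -0.3758  0.4785]
```

```bash
python3 -m jog '[[[-0.156,-0.047,0],[0,0,0],0.6],[[-0.156,-0.047,0],[0,0,0],0.6],[[-0.156,-0.047,0],[0,0,0],0.6],[[-0.156,-0.047,0],[0,0,0],0.6],[[-0.156,-0.047,0],[0,0,0],0.6],[[-0.156,-0.047,0],[0,0,0],0.6],[[-0.156,-0.047,0],[0,0,0],0.6],[[-0.156,-0.047,0],[0,0,0],0.6],[[0,0,0],[0,0,0],0.6],[[0,0,0],[0,0,0],0.6]]'
python3 -c "
from h import *
go(436.5,75.5,60,98.8)
d=snap('wrist');cv2.imwrite('pics/w7.png',d['frame'][:,:,::-1]);import pickle;pickle.dump(d,open('w7.pkl','wb'))
h=cv2.cvtColor(d['frame'],cv2.COLOR_RGB2HSV)
print('stick',rects(d,(h[...,0]>10)&(h[...,0]<24)&(h[...,1]>60)&(h[...,2]>80),.016,60))
for n in('scene','side'):
  d=snap(n);h=cv2.cvtColor(d['frame'],cv2.COLOR_RGB2HSV);print(n,rects(d,(h[...,0]>10)&(h[...,0]<24)&(h[...,1]>60)&(h[...,2]>130),.016,60)[:2])
"
```

```text
time: 30.7
position: [0.4367, 0.0758, 0.1568]
eef_rot: [-2.049, -2.381, 0.001]
wrist_force: [-0.1, 0.5, -0.2]
gripper_width: 0.598
gripper_force: 0.0
at [436.7  75.8 156.8] yaw 98.6 tilt [-5.e-04 -0.e+00 -1.e+00] | turn z -0.0006 shift [-0.0013 -0.0014  0.484 ]
stick [(array([305., 321.]), 445.0, -66.8, 104.1, 15.2, -89.4), (array([  1., 236.]), 123.9, -18.2, 65.5, 5.5, 80.9), (array([320., 193.]), 434.1, 74.5, 128.5, 15.5, -81.1)]
scene [(array([338., 222.]), 438.6, 76.4, 131.0, 23.8, -81.3), (array([290., 197.]), 449.6, -84.1, 132.7, 20.4, -89.6)]
side [(array([433., 241.]), 62.5, 80.0, 60.7, 23.1, -85.8), (array([421., 218.]), 103.1, -11.4, 107.1, 36.0, 83.7)]
```

View pics/w7.png

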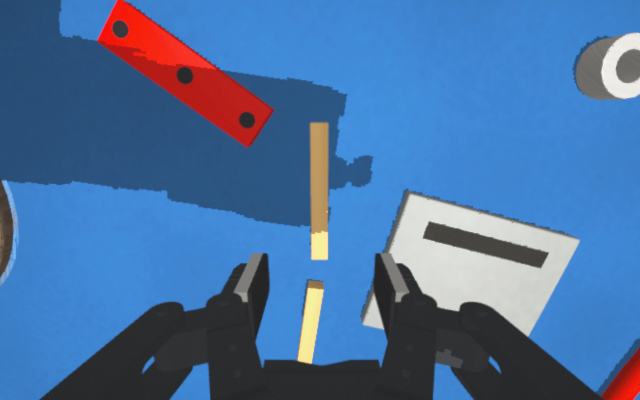

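Stick_b is centred between the fingers, (319,123–260), and stick_a is at (310,320). Descending.

```bash
python3 -m jog '[[[-0.0045,-0.014,0.2],[0,0,-0.0003],0.5],[[0,0,0.25],[0,0,0],0.5],[[0,0,0.2],[0,0,0],0.5],[[0,0,0.09],[0,0,0],0.5],[[0,0,0],[0,0,0],0.5],[[0,0,0],[0,0,0],0.5]]'
python3 -c "
from h import *
go(434.1,74.5,4,98.8)"
```

```text
time: 31.6
position: [0.4344, 0.0745, 0.0096]
eef_rot: [2.043, 2.386, 0.001]
wrist_force: [-0.5, -0.4, -0.1]
gripper_width: 0.498
gripper_force: 0.0
at [434.4  74.5   9.6] yaw 98.8 tilt [ 7.e-04 -1.e-04 -1.e+00] | turn z 0.0001 shift [ 0.0002 -0.0017  0.0282]
```

Close at about z=4, lift, and turn to yaw 173.5 (−0.2075).

```bash
python3 -m jog '[[[0,-0.0015,0.027],[0,0,0],0.5],[[0,0,0],[0,0,0],0.5],[[0,0,0],[0,0,0],0],[[0,0,0],[0,0,0],0],[[0,0,0],[0,0,0],0],[[0,0,0],[0,0,0],0],[[0,0,0],[0,0,0],0]]'
python3 -m jog '[[[0,0,-0.1],[0,0,0],0],[[0,0,-0.25],[0,0,0],0],[[0,0,-0.25],[0,0,-0.026],0],[[0,0,0],[0,0,-0.026],0],[[0,0,0],[0,0,-0.026],0],[[0,0,0],[0,0,-0.026],0],[[0,0,0],[0,0,-0.026],0],[[0,0,0],[0,0,-0.026],0],[[0,0,0],[0,0,-0.026],0],[[0,0,0],[0,0,-0.0255],0],[[0,0,0],[0,0,0],0]]'
python3 -c "
from h import *
go(604.2,48.1,60,173.5)"
```

```text
time: 32.48
position: [0.4339, 0.0741, 0.0041]
eef_rot: [2.044, 2.385, 0.001]
wrist_force: [-0.6, 0.5, 7.2]
gripper_width: 0.165
gripper_force: 59.1
time: 33.85
position: [0.4337, 0.0741, 0.1237]
eef_rot: [0.179, 3.136, -0.0]
wrist_force: [0.3, 0.2, -0.6]
gripper_width: 0.166
gripper_force: 58.7
at [433.7  74.1 123.7] yaw 173.5 tilt [ 0.e+00 -1.e-04 -1.e+00] | turn z -0.0001 shift [-0.8615 -0.0327  0.3187]
```

```bash
python3 -m jog '[[[-0.17,-0.0065,0],[0,0,0],0],[[-0.17,-0.0065,0],[0,0,0],0],[[-0.17,-0.0065,0],[0,0,0],0],[[-0.17,-0.0065,0],[0,0,0],0],[[-0.17,-0.0065,0.1],[0,0,0],0],[[-0.01,0,0.2],[0,0,0],0],[[0,0,0.1],[0,0,0],0],[[0,0,0],[0,0,0],0],[[0,0,0],[0,0,0],0]]'
python3 -c "
from h import *
go(604.2,48.1,18.6,173.5)"
```

```text
time: 34.98
position: [0.6044, 0.0483, 0.0445]
eef_rot: [0.18, 3.135, -0.0]
wrist_force: [0.3, 0.0, 0.3]
gripper_width: 0.166
gripper_force: 58.7
at [604.4  48.3  44.5] yaw 173.4 tilt [ 1.e-03 -1.e-04 -1.e+00] | turn z -0.0002 shift [ 0.0007 -0.0011  0.1296]
```

```bash
python3 -m jog '[[[0.001,-0.001,0.08],[0,0,0],0],[[0,0,0.04],[0,0,0],0],[[0,0,0.009],[0,0,0],0],[[0,0,0],[0,0,0],0],[[0,0,0],[0,0,0],0],[[0,0,0],[0,0,0],0.45],[[0,0,0],[0,0,0],0.45],[[0,0,0],[0,0,0],0.45],[[0,0,0],[0,0,0],0.45]]'
python3 -m jog '[[[0,0,-0.1],[0,0,0],0.45],[[0,0,-0.25],[0,0,0],0.45],[[0,0,-0.25],[0,0,0],0.5],[[0,0,0],[0,0,0.0256],0.5],[[0,0,0],[0,0,0.0256],0.5],[[0,0,0],[0,0,0.0256],0.5],[[0,0,0],[0,0,0.0256],0.5],[[0,0,0],[0,0,0.0256],0.5],[[0,0,0],[0,0,0.0256],0.5],[[0,0,0],[0,0,0.0256],0.5],[[0,0,0],[0,0,0.0256],0.5],[[0,0,0],[0,0,0.0256],0.5],[[0,0,0],[0,0,0],0.5]]'
python3 -c "
from h import *
go(447.5,-82,140,90.6)"
```

```text
time: 36.1
position: [0.6038, 0.0481, 0.0178]
eef_rot: [-0.177, -3.137, 0.0]
wrist_force: [0.3, 0.4, 0.5]
gripper_width: 0.449
gripper_force: 0.0
time: 37.72
position: [0.6037, 0.0481, 0.1378]
eef_rot: [-2.209, -2.234, 0.0]
wrist_force: [-0.2, 0.3, -0.4]
gripper_width: 0.5
gripper_force: 0.0
at [603.7  48.1 137.8] yaw 90.6 tilt [-1.e-04 -1.e-04 -1.e+00] | turn z 0.0001 shift [-0.6424 -0.7879 -0.0108]
```

```bash
python3 -m jog '[[[-0.128,-0.158,-0.01],[0,0,0],0.5],[[-0.128,-0.158,0],[0,0,0],0.5],[[-0.128,-0.158,0],[0,0,0],0.5],[[-0.128,-0.158,0],[0,0,0],0.5],[[-0.13,-0.156,0],[0,0,0],0.5],[[0,0,0],[0,0,0],0.5],[[0,0,0],[0,0,0],0.5]]'
python3 -c "
from h import *
d=snap('wrist');cv2.imwrite('pics/w8.png',d['frame'][:,:,::-1])
h=cv2.cvtColor(d['frame'],cv2.COLOR_RGB2HSV)
r=rects(d,(h[...,0]>10)&(h[...,0]<24)&(h[...,1]>60)&(h[...,2]>80),.016,60);print('stick',r)
go(447.5,-82,10,90.6)
r=rects(d,(h[...,0]>10)&(h[...,0]<24)&(h[...,1]>60)&(h[...,2]>80),.030,60);print('stick on stand',r)
"
```

```text
time: 38.6
position: [0.4481, -0.0819, 0.1401]
eef_rot: [2.208, 2.234, 0.001]
wrist_force: [0.1, -0.0, -0.2]
gripper_width: 0.503
gripper_force: 0.0
stick [(array([317., 188.]), 445.8, -76.5, 109.0, 15.5, -89.8), (array([516.,  45.]), 609.0, 49.5, 141.7, 20.5, -6.7)]
at [448.2 -81.7 140. ] yaw 90.7 tilt [ 7.e-04 -3.e-04 -1.e+00] | turn z 0.0003 shift [-0.0016 -0.0038  0.65  ]
stick on stand [(array([317., 188.]), 445.9, -72.9, 103.3, 14.7, -89.8), (array([516.,  45.]), 600.6, 46.5, 134.3, 19.4, -6.7)]
```

View pics/w8.png

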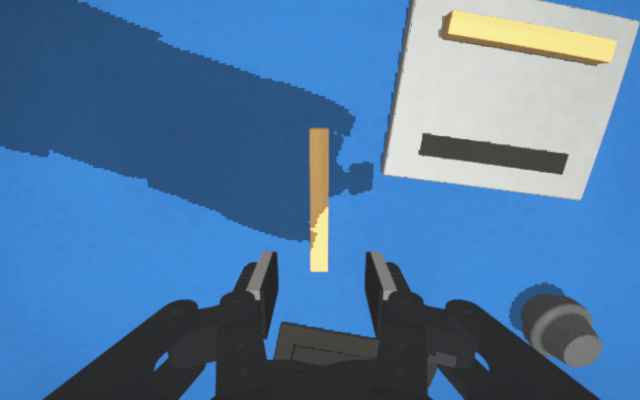

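Stick_b lies along the far strip, (445–615, 12–60). Stick_a spans (319,128) to (319,271).

```bash
python3 -c "
from h import *
d=snap('wrist');w=plane(d,[(319,128),(319,271)],.016)*1000;print(w,w.mean(0))
c=w.mean(0);go(c[0],c[1],10,90.6)"
```

```text
[[ 445.38870741  -21.79947468]
 [ 446.86387113 -152.13382781]] [446.12628927 -86.96665125]
at [448.2 -81.5 139.9] yaw 90.7 tilt [ 5.e-04 -2.e-04 -1.e+00] | turn z 0.0003 shift [-0.0273 -0.0108  0.6496]
```

```bash
python3 -m jog '[[[-0.027,-0.011,0.15],[0,0,0],0.5],[[0,0,0.25],[0,0,0],0.5],[[0,0,0.15],[0,0,0],0.5],[[0,0,0.08],[0,0,0],0.5],[[0,0,0.05],[0,0,0],0.5],[[0,0,0],[0,0,0],0.5],[[0,0,0],[0,0,0],0.5]]'
python3 -m jog '[[[0,0,0],[0,0,0],0],[[0,0,0],[0,0,0],0],[[0,0,0],[0,0,0],0],[[0,0,0],[0,0,0],0],[[0,0,0],[0,0,0],0],[[0,0,0],[0,0,0],0]]'
python3 -c "
from h import *
go(446.1,-87,4,173.5)"
```

```text
time: 39.58
position: [0.4457, -0.0873, 0.0044]
eef_rot: [2.209, 2.233, 0.001]
wrist_force: [-0.5, 0.5, -0.5]
gripper_width: 0.499
gripper_force: 0.0
time: 40.33
position: [0.4456, -0.0874, 0.0046]
eef_rot: [2.209, 2.232, 0.001]
wrist_force: [-1.2, 1.0, 8.1]
gripper_width: 0.169
gripper_force: 59.1
at [445.6 -87.4   4.6] yaw 90.6 tilt [ 1.2e-03 -5.0e-04 -1.0e+00] | turn z -0.2303 shift [-0.0022  0.0022  0.0032]
```

```bash
python3 -m jog '[[[0,0,-0.1],[0,0,0],0],[[0,0,-0.25],[0,0,0],0],[[0,0,-0.25],[0,0,-0.0256],0],[[0,0,0],[0,0,-0.0256],0],[[0,0,0],[0,0,-0.0256],0],[[0,0,0],[0,0,-0.0256],0],[[0,0,0],[0,0,-0.0256],0],[[0,0,0],[0,0,-0.0256],0],[[0,0,0],[0,0,-0.0256],0],[[0,0,0],[0,0,-0.0256],0],[[0,0,0],[0,0,-0.0256],0],[[0,0,0],[0,0,0],0]]'
python3 -c "
from h import *
go(594.1,-41.5,60,173.5)"
```

```text
time: 41.82
position: [0.4453, -0.0873, 0.1242]
eef_rot: [0.179, 3.136, -0.0]
wrist_force: [-0.6, 0.3, 0.6]
gripper_width: 0.168
gripper_force: 58.8
at [445.3 -87.3 124.2] yaw 173.5 tilt [ 4.e-04 -2.e-04 -1.e+00] | turn z -0.0001 shift [-0.7133  0.3118  0.3208]
```

```bash
python3 -m jog '[[[-0.143,0.0624,0],[0,0,0],0],[[-0.143,0.0624,0],[0,0,0],0],[[-0.143,0.0624,0],[0,0,0],0],[[-0.143,0.0624,0],[0,0,0],0],[[-0.143,0.0624,0.1],[0,0,0],0],[[0,0,0.2],[0,0,0],0],[[0,0,0.1],[0,0,0],0],[[0,0,0],[0,0,0],0],[[0,0,0],[0,0,0],0]]'
python3 -c "
from h import *
go(594.1,-41.5,18.8,173.5)"
```

```text
time: 42.95
position: [0.5949, -0.0415, 0.0448]
eef_rot: [0.18, 3.135, -0.0]
wrist_force: [0.9, 0.1, 0.0]
gripper_width: 0.163
gripper_force: 58.8
at [594.9 -41.5  44.8] yaw 173.4 tilt [ 1.1e-03 -3.0e-04 -1.0e+00] | turn z -0.0002 shift [ 0.004  -0.0003  0.13  ]
```

```bash
python3 -m jog '[[[0.004,0,0.08],[0,0,0],0],[[0,0,0.04],[0,0,0],0],[[0,0,0.009],[0,0,0],0],[[0,0,0],[0,0,0],0],[[0,0,0],[0,0,0],0],[[0,0,0],[0,0,0],0.45],[[0,0,0],[0,0,0],0.45],[[0,0,0],[0,0,0],0.45],[[0,0,0],[0,0,0],0.45],[[0,0,-0.1],[0,0,0],0.45],[[0,0,-0.3],[0,0,0],0.5],[[0,0,-0.3],[0,0,0],0.6],[[0,0,0],[0,0,0],0.6]]'
python3 -m jog '[[[0,0,0],[0,0,0.027],0.6],[[0,0,0],[0,0,0.027],0.6],[[0,0,0],[0,0,0.027],0.6],[[0,0,0],[0,0,0.027],0.6],[[0,0,0],[0,0,0.027],0.6],[[0,0,0],[0,0,0.027],0.6],[[0,0,0],[0,0,0.027],0.6],[[0,0,0],[0,0,0.027],0.6],[[0,0,0],[0,0,0.027],0.6],[[0,0,0],[0,0,0.027],0.6],[[0,0,0],[0,0,0.027],0.6],[[0,0,0],[0,0,0.027],0.6],[[0,0,0],[0,0,0.027],0.6],[[0,0,0],[0,0,0.027],0.6],[[0,0,0],[0,0,0.027],0.6],[[0,0,0],[0,0,0.027],0.6],[[0,0,0],[0,0,0.027],0.6],[[0,0,0],[0,0,0.027],0.6],[[0,0,0],[0,0,0.027],0.6],[[0,0,0],[0,0,0],0.6]]'
python3 -c "
from h import *
go(487.6,-274.7,60,-11.4)
d=snap('wrist');cv2.imwrite('pics/w9.png',d['frame'][:,:,::-1]);import pickle;pickle.dump(d,open('w9.pkl','wb'))"
```

```text
time: 44.58
position: [0.5954, -0.0415, 0.1625]
eef_rot: [0.177, 3.129, -0.002]
wrist_force: [-0.7, -0.6, -0.3]
gripper_width: 0.599
gripper_force: 0.0
time: 47.08
position: [0.5933, -0.0413, 0.157]
eef_rot: [-3.127, 0.304, 0.002]
wrist_force: [-0.0, -0.0, 0.6]
gripper_width: 0.593
gripper_force: 0.0
at [593.3 -41.3 157. ] yaw -11.1 tilt [-1.5e-03  2.0e-04 -1.0e+00] | turn z 0.0009 shift [-0.2874  1.2486  0.4851]
```

View pics/w9.png

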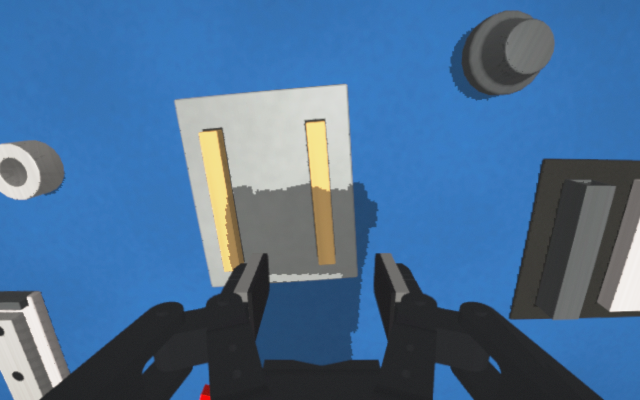

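Both sticks lie on the strips: left (199–243, 130–270), right (305–335, 120–265). Checking the numbers while moving to the tube.

```bash
python3 - <<'E'
from h import *
import pickle
d=pickle.load(open("w9.pkl","rb"))
print("stand",quad(d,[(175,100),(347,85),(356,276),(212,286)],.014))
print("R",quad(d,[(305,122),(325,121),(335,264),(318,265)],.03))
print("L",quad(d,[(199,131),(220,130),(240,271),(222,271)],.03))
E
python3 -m jog '[[[-0.036,0.156,0],[0,0,0.0009],0.6],[[-0.036,0.156,0],[0,0,0],0.6],[[-0.036,0.156,0],[0,0,0],0.6],[[-0.036,0.156,0],[0,0,0],0.6],[[-0.036,0.156,0],[0,0,0],0.6],[[-0.036,0.156,0],[0,0,0],0.6],[[-0.036,0.156,0],[0,0,0],0.6],[[-0.036,0.156,0],[0,0,0],0.6],[[0,0,0.2],[0,0,0],0.6],[[0,0,0.25],[0,0,0],0.6],[[0,0,0],[0,0,0],0.6],[[0,0,0],[0,0,0],0.6]]'
python3 -c "
from h import *
go(487.6,-274.7,8.2,-11.4)"
```

```text
stand (array([599.4,   3.4]), 'side01', array([148.2, 181.9]), 'yaw01,12', array([-96.5, 173.3]))
R (array([592.4, -41.4]), 'side01', array([ 16.3, 130.7]), 'yaw01,12', array([-97.8, 173.4]))
L (array([602.7,  47.7]), 'side01', array([ 17.5, 130.7]), 'yaw01,12', array([-99.7, 172.1]))
time: 48.62
position: [0.4882, -0.2748, 0.0692]
eef_rot: [3.126, -0.311, 0.001]
wrist_force: [0.1, 0.9, 0.8]
gripper_width: 0.602
gripper_force: 0.0
at [ 488.2 -274.8   69.2] yaw -11.4 tilt [ 7.e-04 -6.e-04 -1.e+00] | turn z 0.0001 shift [-3.200e-03  1.000e-04  3.052e-01]
```

```bash
python3 -m jog '[[[-0.003,0,0.15],[0,0,0],0.6],[[0,0,0.1],[0,0,0],0.6],[[0,0,0.055],[0,0,0],0.6],[[0,0,0],[0,0,0],0.6],[[0,0,0],[0,0,0],0],[[0,0,0],[0,0,0],0],[[0,0,0],[0,0,0],0],[[0,0,0],[0,0,0],0],[[0,0,0],[0,0,0],0]]'
python3 -m jog '[[[0,0,-0.15],[0,0,0],0],[[0,0,-0.3],[0,0,0],0],[[0,0,-0.3],[0,0,0],0],[[0,0,-0.05],[0,0,0],0],[[0,0,0],[0,0,-0.0271],0],[[0,0,0],[0,0,-0.0271],0],[[0,0,0],[0,0,-0.0271],0],[[0,0,0],[0,0,-0.0271],0],[[0,0,0],[0,0,-0.0271],0],[[0,0,0],[0,0,-0.0271],0],[[0,0,0],[0,0,-0.0271],0],[[0,0,0],[0,0,-0.0271],0],[[0,0,0],[0,0,-0.0271],0],[[0,0,0],[0,0,-0.0271],0],[[0,0,0],[0,0,0],0]]'
python3 -c "
from h import *
go(559.5,3.0,70,86.2)"
```

```text
time: 49.75
position: [0.4877, -0.2747, 0.0084]
eef_rot: [3.125, -0.314, 0.003]
wrist_force: [-0.3, 0.6, 6.3]
gripper_width: 0.319
gripper_force: 60.4
time: 51.62
position: [0.4867, -0.2741, 0.1662]
eef_rot: [-2.296, -2.142, 0.001]
wrist_force: [0.0, -0.1, -2.2]
gripper_width: 0.314
gripper_force: 59.9
at [ 486.7 -274.1  166.2] yaw 86.0 tilt [-1.3e-03  8.0e-04 -1.0e+00] | turn z -0.0005 shift [1.4068 0.2711 0.4812]
```

```bash
python3 -m jog '[[[0.176,0.034,0],[0,0,-0.0005],0],[[0.176,0.034,0],[0,0,0],0],[[0.176,0.034,0],[0,0,0],0],[[0.176,0.034,0],[0,0,0],0],[[0.176,0.034,0],[0,0,0],0],[[0.176,0.034,0],[0,0,0],0],[[0.176,0.034,0],[0,0,0],0],[[0.176,0.034,0],[0,0,0],0],[[0,0,0.2],[0,0,0],0],[[0,0,0.27],[0,0,0],0],[[0,0,0],[0,0,0],0],[[0,0,0],[0,0,0],0]]'
python3 -c "
from h import *
go(559.5,3.0,34.3,86.2)"
```

```text
time: 53.12
position: [0.5605, 0.0028, 0.0743]
eef_rot: [2.294, 2.145, 0.001]
wrist_force: [-0.1, 0.2, -2.6]
gripper_width: 0.314
gripper_force: 60.5
at [560.5   2.8  74.3] yaw 86.2 tilt [ 9.e-04 -2.e-04 -1.e+00] | turn z -0.0001 shift [ 0.0005 -0.005   0.2001]
```

```bash
python3 -m jog '[[[0,-0.005,0.1],[0,0,0],0],[[0,0,0.07],[0,0,0],0],[[0,0,0.028],[0,0,0],0],[[0,0,0],[0,0,0],0],[[0,0,0],[0,0,0],0]]'
python3 -m jog '[[[0,0,0],[0,0,0],0.3],[[0,0,0],[0,0,0],0.6],[[0,0,0],[0,0,0],0.6],[[0,0,0],[0,0,0],0.6],[[0,0,0],[0,0,0],0.6],[[0,0,-0.1],[0,0,0],0.6],[[0,0,-0.25],[0,0,0],0.6],[[0,0,-0.25],[0,0,0],0.7],[[0,0,0],[0,0,0.0271],0.7],[[0,0,0],[0,0,0.0271],0.7],[[0,0,0],[0,0,0.0271],0.7],[[0,0,0],[0,0,0.0271],0.7],[[0,0,0],[0,0,0.0271],0.7],[[0,0,0],[0,0,0.0271],0.7],[[0,0,0],[0,0,0.0271],0.7],[[0,0,0],[0,0,0.0271],0.7],[[0,0,0],[0,0,0.0271],0.7],[[0,0,0],[0,0,0.0271],0.7]]'
python3 -m jog '[[[0,0,0],[0,0,0],0.7]]'
python3 -c "
from h import *
go(473.2,-350.9,60,-11.4)
d=snap('wrist');cv2.imwrite('pics/w10.png',d['frame'][:,:,::-1]);import pickle;pickle.dump(d,open('w10.pkl','wb'))"
```

```text
time: 53.75
position: [0.5593, 0.003, 0.0344]
eef_rot: [2.292, 2.147, 0.001]
wrist_force: [-1.3, -0.8, 6.1]
gripper_width: 0.312
gripper_force: 61.6
time: 56.0
position: [0.5588, 0.0031, 0.1534]
eef_rot: [3.125, -0.318, -0.0]
wrist_force: [0.4, -0.2, 0.2]
gripper_width: 0.7
gripper_force: 0.0
time: 56.12
position: [0.5589, 0.0031, 0.1534]
eef_rot: [3.126, -0.307, -0.0]
wrist_force: [0.2, -0.2, 0.1]
gripper_width: 0.699
gripper_force: 0.0
at [558.9   3.1 153.4] yaw -11.2 tilt [-1.e-04 -1.e-04 -1.e+00] | turn z 0.0005 shift [-0.07    1.8195  0.4671]
```

```bash
python3 -m jog '[[[-0.006,0.1655,0],[0,0,0.0005],0.7],[[-0.006,0.1655,0],[0,0,0],0.7],[[-0.006,0.1655,0],[0,0,0],0.7],[[-0.006,0.1655,0],[0,0,0],0.7],[[-0.006,0.1655,0],[0,0,0],0.7],[[-0.006,0.1655,0],[0,0,0],0.7],[[-0.006,0.1655,0],[0,0,0],0.7],[[-0.006,0.1655,0],[0,0,0],0.7],[[-0.006,0.1655,0],[0,0,0],0.7],[[-0.006,0.1655,0],[0,0,0],0.7],[[-0.006,0.1655,0],[0,0,0],0.7],[[0,0,0.2],[0,0,0],0.7],[[0,0,0.25],[0,0,0],0.7],[[0,0,0],[0,0,0],0.7],[[0,0,0],[0,0,0],0.7]]'
python3 -c "
from h import *
go(473.2,-350.9,6.6,-11.4)"
```

```text
time: 58.05
position: [0.4742, -0.3515, 0.0649]
eef_rot: [3.125, -0.311, 0.002]
wrist_force: [1.1, -1.0, 0.1]
gripper_width: 0.7
gripper_force: 0.0
at [ 474.2 -351.5   64.9] yaw -11.4 tilt [ 9.e-04 -9.e-04 -1.e+00] | turn z 0.0001 shift [-0.0054 -0.0021  0.2914]
```

```bash
python3 -m jog '[[[-0.005,-0.002,0.15],[0,0,0],0.7],[[0,0,0.1],[0,0,0],0.7],[[0,0,0.042],[0,0,0],0.7],[[0,0,0],[0,0,0],0.7],[[0,0,0],[0,0,0],0],[[0,0,0],[0,0,0],0],[[0,0,0],[0,0,0],0],[[0,0,0],[0,0,0],0],[[0,0,0],[0,0,0],0]]'
python3 -m jog '[[[0,0,-0.15],[0,0,0],0],[[0,0,-0.3],[0,0,0],0],[[0,0,-0.3],[0,0,0],0],[[0,0,-0.05],[0,0,0],0],[[0,0,0],[0,0,-0.0271],0],[[0,0,0],[0,0,-0.0271],0],[[0,0,0],[0,0,-0.0271],0],[[0,0,0],[0,0,-0.0271],0],[[0,0,0],[0,0,-0.0271],0],[[0,0,0],[0,0,-0.0271],0],[[0,0,0],[0,0,-0.0271],0],[[0,0,0],[0,0,-0.0271],0],[[0,0,0],[0,0,-0.0271],0],[[0,0,0],[0,0,-0.0271],0],[[0,0,0],[0,0,0],0]]'
python3 -c "
from h import *
go(639.7,-5.8,70,86.1)"
```

```text
time: 59.18
position: [0.4732, -0.3511, 0.0066]
eef_rot: [3.124, -0.314, 0.003]
wrist_force: [-0.4, 1.3, 6.3]
gripper_width: 0.45
gripper_force: 61.1
time: 61.05
position: [0.4724, -0.3503, 0.1643]
eef_rot: [-2.296, -2.142, 0.0]
wrist_force: [-0.3, -0.6, -2.7]
gripper_width: 0.453
gripper_force: 61.3
at [ 472.4 -350.3  164.3] yaw 86.0 tilt [-1.e-03  9.e-04 -1.e+00] | turn z -0.0002 shift [1.7753 0.7175 0.4715]
```

```bash
python3 -m jog '[[[0.1614,0.0652,0],[0,0,-0.0002],0],[[0.1614,0.0652,0],[0,0,0],0],[[0.1614,0.0652,0],[0,0,0],0],[[0.1614,0.0652,0],[0,0,0],0],[[0.1614,0.0652,0],[0,0,0],0],[[0.1614,0.0652,0],[0,0,0],0],[[0.1614,0.0652,0],[0,0,0],0],[[0.1614,0.0652,0],[0,0,0],0],[[0.1614,0.0652,0],[0,0,0],0],[[0.1614,0.0652,0],[0,0,0],0],[[0.1614,0.0652,0],[0,0,0],0],[[0,0,0],[0,0,0],0],[[0,0,0.2],[0,0,0],0],[[0,0,0.2],[0,0,0],0],[[0,0,0],[0,0,0],0],[[0,0,0],[0,0,0],0]]'
python3 -c "
from h import *
go(639.7,-5.8,33.2,86.1)"
```

```text
time: 63.05
position: [0.6401, -0.0064, 0.0863]
eef_rot: [2.296, 2.143, 0.001]
wrist_force: [-0.5, -0.6, -2.1]
gripper_width: 0.449
gripper_force: 61.4
at [640.1  -6.4  86.3] yaw 86.1 tilt [ 1.1e-03 -3.0e-04 -1.0e+00] | turn z -0.0001 shift [ 0.003  -0.0024  0.2655]
```

```bash
python3 -m jog '[[[0.003,-0.002,0.12],[0,0,0],0],[[0,0,0.08],[0,0,0],0],[[0,0,0.05],[0,0,0],0],[[0,0,0.014],[0,0,0],0],[[0,0,0],[0,0,0],0],[[0,0,0],[0,0,0],0]]'
python3 -m jog '[[[0,0,0],[0,0,0],0.5],[[0,0,0],[0,0,0],0.7],[[0,0,0],[0,0,0],0.7],[[0,0,0],[0,0,0],0.7],[[0,0,-0.1],[0,0,0],0.7],[[0,0,-0.25],[0,0,0],0.7],[[0,0,-0.3],[0,0,0],0.7],[[0,0,-0.3],[0,0,0],0.7],[[0,0,0],[0,0,0],0.7],[[0,0,0],[0,0,0],0.7]]'
python3 -c "
from h import *
d=snap('wrist');cv2.imwrite('pics/w11.png',d['frame'][:,:,::-1]);import pickle;pickle.dump(d,open('w11.pkl','wb'));print(read_state()['position'])"
```

```text
time: 63.8
position: [0.6396, -0.0053, 0.0327]
eef_rot: [2.294, 2.145, 0.001]
wrist_force: [-0.8, -0.7, -2.3]
gripper_width: 0.449
gripper_force: 61.5
time: 65.05
position: [0.6389, -0.0052, 0.2229]
eef_rot: [2.294, 2.145, 0.001]
wrist_force: [-1.0, 0.6, 0.2]
gripper_width: 0.698
gripper_force: 0.0
[ 0.63877289 -0.00521389  0.22195473]
```

View pics/w11.png

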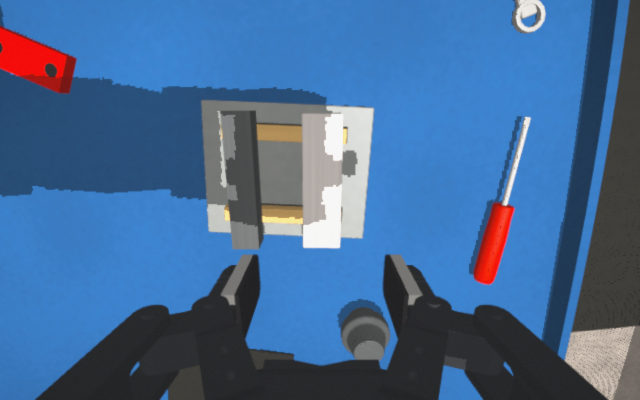

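The tube (222–260, 111–248) and the flat (302–343, 112–248) lie across both sticks; the holder is untouched at (365,330). Final numeric check, then hand in.

```bash
python3 - <<'E'
from h import *
import pickle
d=pickle.load(open("w11.pkl","rb"))
print("flat",quad(d,[(302,112),(343,112),(340,248),(303,248)],.048))
print("tube L edge",plane(d,[(222,111),(232,248)],.058)*1000)
print("stand",quad(d,[(202,100),(373,108),(362,238),(209,232)],.014))
E
```

```text
flat (array([639.5,  -4.2]), 'side01', array([ 39.8, 142.2]), 'yaw01,12', array([ -3.8, -94.1]))
tube L edge [[551.09423014  74.16836839]
 [540.18414271 -64.55188386]]
stand (array([600.1,   3.2]), 'side01', array([181.9, 149.3]), 'yaw01,12', array([ -6.3, -96.4]))
```

Both bars are back within 1–2 mm of where they started.

```bash
python3 -c "
from station import *
print(hand_in())"
```

```text
the job is handed in; nothing more can be done
None
```

The job is handed in at about 65 s: the blank lies in the nest between the lips, a stick lies along each strip, and the tube and flat bar are back within about 2 mm of their starting places; the holder and collet were not touched.

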